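Set the saw jig's length stop one hole longer and bring the work up to it

TASK

Set the length stop of the saw jig one hole longer: press its sprung button in, slide the stop tube away from the saw guide until the button pops out through the next hole, and then slide the aluminium tube that lies in the bed along until its end rests against the stop plate, and let go. Feel your way gently: do not force the stop tube against its button or go on pulling once it has popped out, do not ram the work into the stop, and leave the tools and bits lying on the bench where they are.

Things in the scene. Friction and masses are not known exactly. Their poses are not given: they have to be found in the camera images.
- jig: Sawing jig fixed to the bench: green base plate 620 x 100 x 10 mm. Origin: centre of its underside, at bench level. x runs along the jig from the saw guide to the length stop, y across it, z up. The work and the stop share one axis at y = 0, z = 57.5 mm. Green stop bracket at x = 262 to 297 mm, 88 mm tall.
- saw_guide (a point): Middle of the saw guide, on the base plate's underside, 180 mm from the jig's origin towards -x: four grey posts, each 21 x 14 mm, 90 mm tall, their inner faces 18.5 mm either side of the middle, between jig x = -203 and -157 mm.
- bed (a point): Middle of the bed, on its surface: jig x = -165 mm, 45 mm above the bench. The bed runs from jig x = -300 to -30 mm and is 36 mm wide, with a 4 mm thick fence along each side, 8 mm high above the bed (53 mm above the bench), 28 mm apart inside.
- stop_tube: Length stop: steel square tube, 28 x 28 mm outside, 2 mm wall, telescoping over a fixed 20 x 20 mm post of the jig; below it there is only the base plate. Origin: centre of its stop face; axes parallel to the jig's. Stop plate 40 x 40 mm from x = 0 to 6 mm, tube from there to x = 200 mm.
- present_hole (a point): Centre of the hole where the button sits now, on the tube's -y side face (the side away from the robot), 100 mm from the stop face. 12 mm round holes in a row: they were drilled for the usual cut lengths and are unevenly spaced. The next one for a longer setting is 36 to 60 mm closer to the stop face; others at 130 and 160 mm.
- stop_slide (a joint): Travel of the stop tube along the jig's x axis, in m: 0 at the present hole, growing away from the saw guide (longer). The next hole is 36 to 60 mm on. Sliding friction about 5 N; when the button has popped out the tube locks rigidly.
- button: Brass detent button (round pin 10 mm across with a hemispherical nose) held in the fixed post, which pushes it out through a hole of the stop tube, towards the jig's -y. It stays with the post when the tube slides, 90 mm from the jig's origin along x. Side play of the button in a hole: about 1 mm each way.
- button_tip (a point): Tip of the button's nose: 5.5 mm proud of the tube's -y face (19.5 mm from the tube's axis) when it is out, on the tube's axis height (57.5 mm above the bench).
- button_press (a joint): How far the button is pressed in, in m: 0 fully out, 0.0055 flush with the tube's face, 0.0075 trapped under the tube's wall. Spring: 2 N when out, 4.5 N when trapped. Pressed flush, the rounded nose lets the tube ride over it with a pull of about 10 to 18 N along the tube; less deeply pressed it locks.
- work: The work: aluminium square tube 25 x 25 x 300 mm, 0.12 to 0.24 kg, lying loose in the bed between the fences with its upper 17 mm free above them. Origin: centre of its underside; x along its length, parallel to the jig's x, z up.
- work_end (a point): Centre of the work's end face that looks towards the stop plate. At the start it is 25 to 60 mm short of the stop face.
- hacksaw: Hacksaw lying on the bench, frame 300 x 100 mm, 25 mm high, beyond the jig; to be left alone. Origin: centre of the frame on the bench.
- offcut: Offcut of the same square tube, 25 x 25 x 55 mm, on the bench beside the jig; to be left alone. Origin: centre of its underside.
- square: Engineer's square, 150 x 100 mm, 14 mm thick, beyond the jig; to be left alone. Origin near its middle, on the bench.
- hammer: Hammer, 260 mm, 30 mm high, on the robot's side of the jig; to be left alone. Origin: middle of its length, on the bench.
- file: File with a wooden handle, 300 mm, 26 mm high, on the robot's side of the jig; to be left alone. Origin: middle of its length, on the bench.
- fluid: White plastic bottle, 48 mm across, 115 mm tall; to be left alone. Origin: centre of its underside.

How it is judged:
By the outcome, as a careful person would: the job done as asked, in the order asked, and still so for the second after the job is handed in, with the robot touching nothing.
It also fails if it takes over 51 s, if anything falls off the work surface, if the arm or the gripper's body presses on something with over 40 N, if the wrist force passes 120 N, or if a joint passes its speed limit or range.

ROBOT

A 6-joint arm with a two-finger parallel gripper is mounted at the origin on the work surface. World frame = base frame: x ahead of the robot, y to its left, z up, the work surface at z = 0. Lengths are in m, angles in rad, forces in N, time in s.
With the tool pointing down it reaches from about 0.35 to 0.85 m from the base axis. Payload 8.1 kg.
Tool frame: the origin (TCP) lies at the very end of the fingers, on their centre line; the grasp point (between the pads) lies 19 mm behind it (grasp_offset is the distance from the TCP to the grasp point, in m); z points along the fingers, y is the direction in which the jaws open and shut (so a half turn about z gives the same grasp; the last joint's range is limited). The gripper opens to 93 mm and grips with 3 to 60 N. Pads are 15 mm wide; open, the fingers measure 128 mm over their backs; the gripper's body (75 mm by 188 mm) begins 65 mm behind the grasp point.
Start: joints at [-1.365, 0.13, 1.488, -0, 1.523, -0.085], TCP at [0.172, -0.575, 0.219] pointing down, gripper open.
Joint ranges: [-2.96, 2.96], [-0.89, 2.26], [0.02, 2.5], [-1.34, 4.48], [0, 2.73], [-2.66, 2.66]. Speed limits (rad/s): [2.39, 2.39, 2.79, 3.14, 3.14, 3.14].

INTERFACE

Orientations are given as a rotation vector (axis times angle).
In Python, from plant import read_state, read_camera, close_job, search_frame, masks_of, grasp_offset gives the robot as it stands.
- The arm moves only by the tool drive_tool, never from a script. Its argument "plan" is a list of rows, each an object with "claw": the closure, from 0 (fully open) to 1 (shut); "linear": the shift along the tool's x, y, z in cm, a list of three; "angular": the turn, a rotation vector about the tool's x, y, z in degrees, a list of three. In form: [{"claw": claw, "linear": [tx, ty, tz], "angular": [ax, ay, az]}, ...]. A call has 1 to 12 rows; each row shifts and turns the commanded pose from where the row before left it, along the tool's axes as they then stand; what a row does not reach is not made up. A row lasts 1/8 s, in which the tool goes at most 62.5 mm and 10.7 degrees, less where a joint would pass 70% of its speed; a pose out of reach is approached as far as the arm can. A call is refused whole if a number of a shift passes 6.25 or a number of a turn 10.7, either way. A call with a gripper value outside its range is refused whole. The fingers move at their own pace and stop on an object; "newtons" is the grip in N (left out, the last holds). Time passes only in rows, so rows that do not move let the fingers close. It gives the time, the measured TCP pose, the force and the opening at its end, in the units of the state.
- read_state(): the state, without advancing time (a new reading comes with each control period).
- read_camera(name): name is "scene" or "side" or "wrist"; returns a dict with "pixels" (384x512x3 uint8, red, green, blue), "K" (3x3 intrinsics, pixels), "xyz" and "attitude" of the camera in the world. Camera axes: x right, y up, looking along -z (the intrinsics and any distortion apply to the point x, -y, -z); pixel columns grow to the right and rows downward; lengths in m; the calibration is good to about 2 mm. A picture is of the moment at which its call begins. There is no depth.
- close_job(): hands the job in, once; it reports no verdict.
Trained networks look in a picture, given as the dict that the camera call returned (one of the last four; its "shot" number tells which), for a name from the list of things; names that differ only in an ending like _2 or _b are one class to them, and where a whole thing is asked for, a point or a joint stands for the part that bears it (a point fixed in the world has none). Each returns a list of dicts, best first, with "p" (0 to 1); they miss things now and then, are a little off and sometimes report something else, mostly with a low value. They report only what shows in the picture. A call takes as long as a camera call.
- search_frame(picture, label): "at" ([x, y, z] in m, in world coordinates, good to about 4 mm: the middle of the surface that is visible of it).
- masks_of(picture, label): "mask" (384x512 bool, what is visible of it).
The state is a dict: "t": time; "q": joint angles; "dq": joint speeds; "joint_torque": joint torques, N m; "tool_pos": TCP position; "orientation": TCP orientation; "force": force on the tool from outside, world axes, zero at the start; "wrist_torque": the same for the moment, N m; "opening": finger opening in m.
Only numpy, scipy, OpenCV 4.12 (cv2) and the standard library are available. Lean on these libraries where they do the work, as an engineer would, in place of code of your own. Each camera call takes 0.05 s, during which the arm holds its last target.

## Working session

There is one attempt and no reset: what is moved stays moved. The work goes in short steps, Python scripts to look and compute and a tool call to move; the robot and the scene stay as the last step left them, time stands still between calls to the robot, and variables do not carry over. Pictures are saved under pics/ and viewed, and the job is handed in when it is done.

Besides the shell and the picture viewer there is one more tool, called after "Request:" as name([rows], argument=value, ...), one row to a line, values as JSON. drive_tool: Moves the arm, as the interface text tells. Its arguments: {"type":"object","properties":{"plan":{"type":"array"},"newtons":{"type":"number"}},"required":["plan"]}

```bash
ls; mkdir -p pics; cat > h.py <<'E'
import numpy as np,cv2
from plant import *
from scipy.spatial.transform import Rotation as R
def att(c):
    a=np.array(c["attitude"])
    return a if a.shape==(3,3) else (R.from_rotvec(a).as_matrix() if a.size==3 else R.from_quat(a).as_matrix())
def save(c,n): cv2.imwrite("pics/"+n,cv2.cvtColor(c["pixels"],cv2.COLOR_RGB2BGR))
def proj(c,P):
    P=np.atleast_2d(P); p=(P-np.array(c["xyz"]))@att(c)
    d=np.c_[p[:,0],-p[:,1],-p[:,2]]; u=d@np.array(c["K"]).T
    return u[:,:2]/u[:,2:]
def onplane(c,uv,z):
    uv=np.atleast_2d(uv); d=np.c_[uv,np.ones(len(uv))]@np.linalg.inv(np.array(c["K"])).T
    d=np.c_[d[:,0],-d[:,1],-d[:,2]]@att(c).T; o=np.array(c["xyz"])
    return o+d*((z-o[2])/d[:,2:])
E
python3 - <<'E'
from h import *
s=read_state();print({k:np.round(v,4) for k,v in s.items()},grasp_offset)
for n in["scene","side","wrist"]:
    c=read_camera(n);save(c,n+"0.png");print(n,c.keys(),c["attitude"],c["xyz"],np.array(c["K"]).tolist())
    for l in["jig","saw_guide","bed","stop_tube","present_hole","button","button_tip","work","work_end","hacksaw","offcut","square","hammer","file","fluid"]:
        print(l,[(np.round(r["at"],3).tolist(),round(r["p"],2)) for r in search_frame(c,l)[:2]])
E
```

```text
pics
{'t': np.float64(0.0), 'q': array([-1.3654,  0.1311,  1.4892, -0.    ,  1.523 , -0.0854]), 'dq': array([-0.0004,  0.0003,  0.0002,  0.0012,  0.0001,  0.0009]), 'joint_torque': array([ 2.00000e-03, -5.59847e+01, -4.91762e+01,  7.69000e-02,
        3.53000e-02, -1.00000e-04]), 'tool_pos': array([ 0.1719, -0.5743,  0.2176]), 'orientation': array([-3.1067e+00, -4.5490e-01,  2.0000e-04]), 'force': array([-0.3266,  0.1787, -0.0813]), 'wrist_torque': array([ 0.0315,  0.0233, -0.0377]), 'opening': np.float64(0.093)} 0.0188
scene dict_keys(['pixels', 'K', 'xyz', 'attitude', 'shot']) [0.61058391 0.50972525 1.28473258] [ 1.16720743 -0.18695002  0.8173515 ] [[395.35296137431766, 0.0, 261.4742401478111], [0.0, 395.35296137431766, 190.03280567703402], [0.0, 0.0, 1.0]]
jig [([0.56, 0.108, 0.007], 0.65)]
saw_guide [([0.557, 0.109, 0.008], 0.92)]
bed [([0.561, 0.11, 0.006], 0.67)]
stop_tube [([0.563, 0.149, 0.07], 0.59)]
present_hole [([0.562, 0.154, 0.067], 0.97)]
button [([0.559, 0.108, 0.01], 0.66)]
button_tip []
work [([0.482, -0.128, 0.066], 0.94)]
work_end [([0.479, -0.126, 0.07], 0.76), (
[... 771 characters left out ...]
end [([0.483, -0.102, 0.07], 0.6)]
hacksaw [([0.669, -0.048, 0.009], 0.72), ([0.412, 0.054, 0.026], 0.18)]
offcut [([0.531, 0.14, 0.01], 0.72), ([0.413, 0.058, 0.026], 0.58)]
square [([0.7, 0.258, 0.005], 0.7)]
hammer [([0.416, 0.288, 0.025], 0.98)]
file [([0.358, -0.028, 0.017], 0.73)]
fluid []
wrist dict_keys(['pixels', 'K', 'xyz', 'attitude', 'shot']) [-0.26319595  0.19710482 -1.26943427] [ 0.25337651 -0.54976799  0.38393859] [[324.6227996659024, 0.0, 253.80842799486507], [0.0, 324.6227996659024, 193.42151030810095], [0.0, 0.0, 1.0]]
jig []
saw_guide []
bed []
stop_tube []
present_hole []
button []
button_tip []
work []
work_end []
hacksaw []
offcut []
square []
hammer []
file []
fluid []
```

View pics/scene0.png

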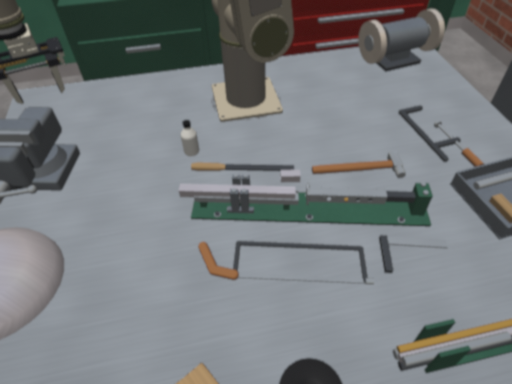

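View pics/side0.png

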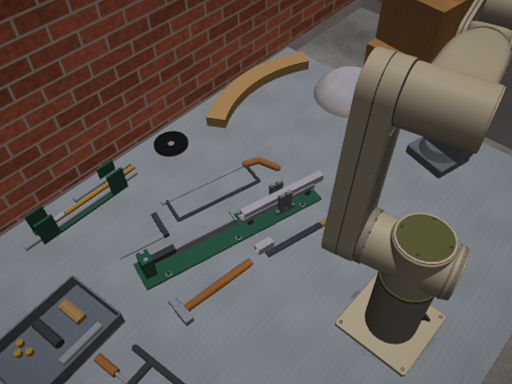

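```bash
python3 - <<'E'
from h import *
for n,(x0,y0,x1,y1) in {"scene":(170,150,440,240),"side":(120,160,340,300)}.items():
    im=cv2.imread(f"pics/{n}0.png")[y0:y1,x0:x1]
    f=800/(x1-x0); f=min(f,600/(y1-y0)); cv2.imwrite(f"pics/{n}0c.png",cv2.resize(im,None,fx=f,fy=f,interpolation=cv2.INTER_CUBIC)); print(f)
E
```

```text
2.962962962962963
3.6363636363636362
```

View pics/scene0c.png

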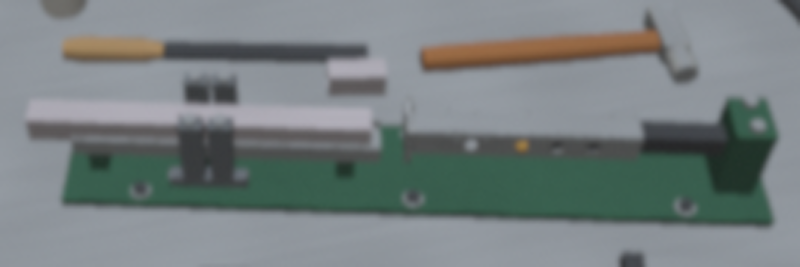

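View pics/side0c.png

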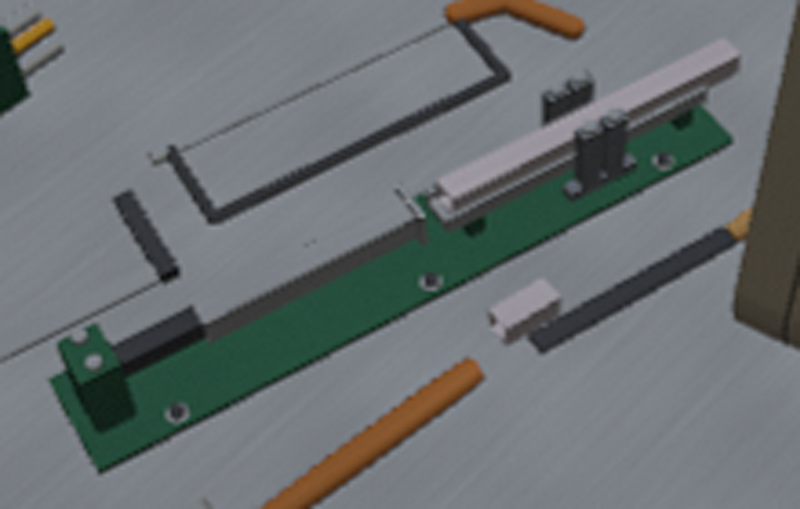

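```bash
cat > fit.py <<'E'
from h import *
from scipy.optimize import least_squares
sc=read_camera("scene");si=read_camera("side")
S=lambda u,v:(170+(u+.5)/2.963-.5,150+(v+.5)/2.963-.5)
D=lambda u,v:(120+(u+.5)/3.636-.5,160+(v+.5)/3.636-.5)
obs=[(sc,S(65,201),(-.31,-.05,.006)),(sc,S(772,221),(.31,-.05,.004)),(si,D(100,470),(.31,.05,.004)),(si,D(52,380),(.31,-.05,.01)),(si,D(731,141),(-.31,.05,.006)),(sc,S(522,146),(.09,-.0175,.0575))]
def T(p,P):
    c,s=np.cos(p[2]),np.sin(p[2]);P=np.atleast_2d(P)
    return np.c_[p[0]+c*P[:,0]-s*P[:,1],p[1]+s*P[:,0]+c*P[:,1],P[:,2]]
f=lambda p:np.concatenate([proj(c,T(p,P))[0]-uv for c,uv,P in obs])
r=least_squares(f,[.55,.08,1.5]);print(r.x,np.degrees(r.x[2]));print(f(r.x).reshape(-1,2).round(2))
p=r.x
print("button",T(p,(.09,-.0195,.0575)))
# along tube: holes
from scipy.optimize import brentq
for u,v in[(471,146),(522,146),(557,147),(593,147)]:
    x=brentq(lambda x:proj(sc,T(p,(x,-.014,.0575)))[0][0]-S(u,v)[0],-.3,.4);print("hole jigx",x)
for n,u,v,y,z in[("plate",407,120,-.02,.0575),("workend",371,125,-.0125,.0575),("worktop",373,110,-.0125,.07),("workfar",28,120,-.0125,.0575)]:
    x=brentq(lambda x:proj(sc,T(p,(x,y,z)))[0][0]-S(u,v)[0],-.4,.4);print(n,x)
E
python3 fit.py
```

```text
[0.52889825 0.06922773 1.30830715] 74.96047796770948
[[-1.49  0.17]
 [ 0.52  0.91]
 [ 0.19  1.82]
 [-0.96  0.28]
 [ 1.    0.09]
 [-0.07  0.58]]
button [[0.571084 0.151085 0.0575  ]]
hole jigx 0.047059466668304156
hole jigx 0.09051521029139548
hole jigx 0.12024642581852538
hole jigx 0.15074986661047207
plate -0.007876550083430571
workend -0.03859537201860737
worktop -0.03749844062088756
workfar -0.33746252127055204
```

```bash
cat >> h.py <<'E'
JP=np.array([0.5289,0.0692,1.3083])
def T(p,P):
    c,s=np.cos(p[2]),np.sin(p[2]);P=np.atleast_2d(P)
    return np.c_[p[0]+c*P[:,0]-s*P[:,1],p[1]+s*P[:,0]+c*P[:,1],P[:,2]]
def Tinv(p,W):
    c,s=np.cos(p[2]),np.sin(p[2]);W=np.atleast_2d(W)-[p[0],p[1],0]
    return np.c_[c*W[:,0]+s*W[:,1],-s*W[:,0]+c*W[:,1],W[:,2]]
def Rt(yaw): # tool down, tool x at yaw
    c,s=np.cos(yaw),np.sin(yaw); return np.array([[c,s,0],[s,-c,0],[0,0,-1.]])
def plan(target,yaw,n,m=None):
    s=read_state();p=np.array(s["tool_pos"]);r=R.from_rotvec(s["orientation"]);m=m or n
    for i in range(n):
        k=(target-p)/(n-i); lin=r.inv().apply(k)*100
        rel=(r.inv()*R.from_matrix(Rt(yaw))).as_rotvec(degrees=True); ang=rel/(m-i) if i<m else rel*0
        lin=lin.round(2);ang=ang.round(2);print(lin.tolist(),ang.tolist())
        p=p+r.apply(lin/100);r=r*R.from_rotvec(ang,degrees=True)
def st():
    s=read_state();print("t",round(s["t"],3),"jig",Tinv(JP,s["tool_pos"])[0].round(4),"F",(np.array(s["force"])@np.c_[T(np.r_[0,0,JP[2]],np.eye(3))].T).round(2),"open",round(s["opening"],4))
    rel=(R.from_matrix(Rt(JP[2])).inv()*R.from_rotvec(s["orientation"])).as_rotvec(degrees=True);print("rot err deg",rel.round(2),"q",np.round(s["q"],2))
E
python3 - <<'E'
from h import *
c=read_camera("wrist");print("viewdir",att(c)@[0,0,-1]); r=R.from_rotvec(read_state()["orientation"]);s=read_state()
print("cam in tool",r.inv().apply(np.array(c["xyz"])-s["tool_pos"]), r.inv().apply(att(c)@[0,0,-1]),r.inv().apply(att(c)@[1,0,0]))
plan(T(JP,(.03,-.06,.25))[0],JP[2],16,8)
E
```

```text
viewdir [-0.28972469 -0.08581688 -0.95325499]
cam in tool [ 0.08511939 -0.00067713 -0.165293  ] [-3.02143479e-01 -8.29860591e-04  9.53262099e-01] [-1.55288024e-04  9.99999651e-01  8.21328194e-04]
[3.71, -3.18, -0.2] [-0.0, 0.0, -7.29]
[4.08, -2.68, -0.2] [-0.0, 0.0, -7.29]
[4.39, -2.14, -0.2] [-0.0, 0.0, -7.29]
[4.63, -1.57, -0.2] [-0.0, 0.0, -7.29]
[4.79, -0.97, -0.19] [-0.0, 0.0, -7.29]
[4.87, -0.35, -0.2] [-0.0, 0.0, -7.28]
[4.88, 0.27, -0.19] [-0.0, 0.0, -7.29]
[4.8, 0.88, -0.2] [-0.0, 0.0, -7.28]
[4.65, 1.48, -0.19] [-0.0, 0.0, -0.0]
[4.65, 1.48, -0.2] [-0.0, 0.0, -0.0]
[4.66, 1.48, -0.19] [-0.0, 0.0, -0.0]
[4.65, 1.48, -0.2] [-0.0, 0.0, -0.0]
[4.66, 1.49, -0.19] [-0.0, 0.0, -0.0]
[4.65, 1.48, -0.2] [-0.0, 0.0, -0.0]
[4.66, 1.49, -0.19] [-0.0, 0.0, -0.0]
[4.65, 1.48, -0.2] [-0.0, 0.0, -0.0]
```

Request:
drive_tool([
  {"claw":0,"linear":[3.7,-3.2,-0.2],"angular":[0,0,-7.3]},
  {"claw":0,"linear":[4.1,-2.7,-0.2],"angular":[0,0,-7.3]},
  {"claw":0,"linear":[4.4,-2.1,-0.2],"angular":[0,0,-7.3]},
  {"claw":0,"linear":[4.6,-1.6,-0.2],"angular":[0,0,-7.3]},
  {"claw":0,"linear":[4.8,-1.0,-0.2],"angular":[0,0,-7.3]},
  {"claw":0,"linear":[4.9,-0.3,-0.2],"angular":[0,0,-7.3]},
  {"claw":0,"linear":[4.9,0.3,-0.2],"angular":[0,0,-7.3]},
  {"claw":0,"linear":[4.8,0.9,-0.2],"angular":[0,0,-7.3]},
  {"claw":0,"linear":[4.7,1.5,-0.2],"angular":[0,0,0]},
  {"claw":0,"linear":[4.7,1.5,-0.2],"angular":[0,0,0]},
  {"claw":0,"linear":[4.7,1.5,-0.2],"angular":[0,0,0]},
  {"claw":0,"linear":[4.7,1.5,-0.2],"angular":[0,0,0]},
])

```text
t: 4.05
tool_pos: [0.4912, -0.078, 0.243]
orientation: [2.491, 1.913, 0.001]
force: [0.4, -0.4, -0.5]
opening: 0.0931
```

```bash
python3 - <<'E'
from h import *
st();plan(T(JP,(.03,-.06,.25))[0],JP[2],4)
E
```

```text
t 4.05 jig [-0.1519 -0.0018  0.243 ] F [-0.29 -0.52 -0.51] open 0.0931
rot err deg [-0.05 -0.01 -0.11] q [-0.26 -0.16  1.73 -0.    1.57  0.  ]
[4.55, 1.46, -0.17] [0.01, 0.0, 0.03]
[4.54, 1.46, -0.18] [0.01, 0.0, 0.03]
[4.55, 1.46, -0.17] [0.01, 0.0, 0.02]
[4.55, 1.46, -0.18] [0.02, 0.01, 0.03]
```

Request:
drive_tool([
  {"claw":0,"linear":[4.5,1.5,-0.2],"angular":[0,0,0]},
  {"claw":0,"linear":[4.6,1.5,-0.2],"angular":[0,0,0]},
  {"claw":0,"linear":[4.5,1.4,-0.2],"angular":[0,0,0]},
  {"claw":0,"linear":[4.6,1.5,-0.2],"angular":[0,0,0]},
  {"claw":0,"linear":[0,0,0],"angular":[0,0,0]},
])

```text
t: 4.68
tool_pos: [0.5951, 0.084, 0.25]
orientation: [-2.487, -1.918, 0.0]
force: [-0.8, -0.6, 0.1]
opening: 0.093
```

```bash
python3 - <<'E'
from h import *
st()
c=read_camera("wrist");save(c,"w1.png")
np.savez("w1.npz",xyz=c["xyz"],attitude=c["attitude"],K=c["K"])
for n,P in {"btn tip":(.09,-.0195,.0575),"btn face":(.09,-.014,.0575),"brTL":(.262,.0175,.088),"base cornerfar":(.31,-.05,.01),"face top edge -y":(.09,-.014,.0715),"face top edge +y":(.09,.014,.0715),"tube end -y":(.19,-.014,.0715),"tube end +y":(.19,.014,.0715)}.items(): print(n,proj(c,T(JP,P)).round(1))
for l in ["button","present_hole","button_tip","stop_tube"]: print(l,[(Tinv(JP,r["at"]).round(4).tolist(),proj(c,r["at"]).round(1).tolist(),round(r["p"],2)) for r in search_frame(c,l)[:2]])
E
```

```text
t 4.675 jig [ 0.0315 -0.0601  0.25  ] F [-0.77  0.6   0.1 ] open 0.093
rot err deg [ 0.04  0.03 -0.3 ] q [0.05 0.12 1.44 0.   1.58 0.31]
btn tip [[216.6 116.9]]
btn face [[211.5 116.9]]
brTL [[161.7 -93.6]]
base cornerfar [[ 245.6 -109.3]]
face top edge -y [[209.8 117.9]]
face top edge +y [[182.8 117.8]]
tube end -y [[206.    9.3]]
tube end +y [[176.3   9.1]]
button [([[0.1003, -0.0034, 0.0738]], [[198.8, 107.7]], 0.69), ([[0.093, -0.022, 0.0613]], [[218.5, 114.3]], 0.52)]
present_hole [([[0.0992, -0.0022, 0.0711]], [[198.1, 108.7]], 0.61)]
button_tip [([[0.0856, -0.0196, 0.0582]], [[216.7, 121.2]], 0.41), ([[0.0625, -0.0048, 0.0067]], [[210.1, 136.3]], 0.25)]
stop_tube [([[0.1005, -0.0027, 0.0681]], [[199.0, 107.2]], 0.93)]
```

View pics/w1.png

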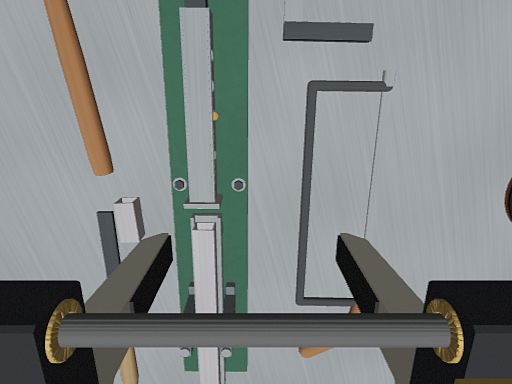

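```bash
python3 - <<'E'
from h import *
im=cv2.imread("pics/w1.png")
cv2.imwrite("pics/w1c.png",cv2.resize(im[0:240,165:255],None,fx=5,fy=2.5*1,interpolation=cv2.INTER_CUBIC))
g=cv2.cvtColor(im,cv2.COLOR_BGR2GRAY)
for r in(30,60,90,117,150,180): print(r,list(zip(range(176,222),g[r,176:222].tolist())))
print("col 212",list(zip(range(40,205),g[40:205,213].tolist())))
print("col 200",list(zip(range(190,250),g[190:250,203].tolist())))
E
```

```text
30 [(176, 92), (177, 92), (178, 92), (179, 82), (180, 137), (181, 164), (182, 144), (183, 155), (184, 157), (185, 155), (186, 159), (187, 159), (188, 163), (189, 162), (190, 163), (191, 164), (192, 163), (193, 159), (194, 160), (195, 163), (196, 166), (197, 164), (198, 161), (199, 162), (200, 164), (201, 162), (202, 159), (203, 161), (204, 160), (205, 162), (206, 164), (207, 162), (208, 168), (209, 139), (210, 82), (211, 57), (212, 68), (213, 89), (214, 94), (215, 94), (216, 94), (217, 93), (218, 93), (219, 94), (220, 92), (221, 90)]
60 [(176, 93), (177, 92), (178, 92), (179, 93), (180, 90), (181, 84), (182, 153), (183, 167), (184, 164), (185, 162), (186, 159), (187, 155), (188, 158), (189, 160), (190, 164), (191, 162), (192, 164), (193, 164), (194, 158), (195, 159), (196, 162), (197, 165), (198, 165), (199, 159), (200, 162), (201, 164), (202, 159), (203, 158), (204, 159), (205, 160), (206, 161), (207, 164), (208, 162), (209, 170), (210, 119), (211, 99), (212, 106), (213, 85), (214, 91), (215, 94), (216, 92), (217, 94), (218, 95), (219, 95), (220, 94), (221, 92)]
90 [(176, 93), (177,
[... 4022 characters left out ...]
 (191, 166), (192, 166), (193, 167), (194, 166), (195, 166), (196, 166), (197, 166), (198, 166), (199, 167), (200, 169), (201, 175), (202, 87), (203, 55), (204, 177), (205, 166), (206, 167), (207, 168), (208, 169), (209, 82), (210, 89), (211, 92), (212, 88), (213, 70), (214, 71), (215, 105), (216, 176), (217, 168), (218, 163), (219, 164), (220, 165), (221, 165), (222, 108), (223, 196), (224, 188), (225, 188), (226, 186), (227, 188), (228, 189), (229, 162), (230, 160), (231, 185), (232, 184), (233, 182), (234, 184), (235, 183), (236, 183), (237, 184), (238, 184), (239, 183), (240, 184), (241, 183), (242, 183), (243, 183), (244, 185), (245, 184), (246, 183), (247, 183), (248, 185), (249, 185)]
```

View pics/w1c.png

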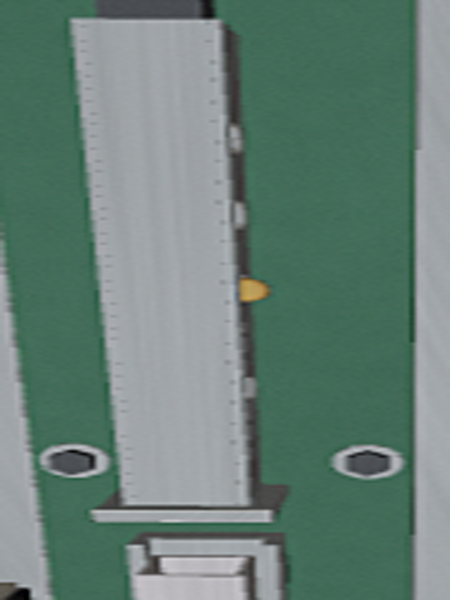

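```bash
python3 - <<'E'
from h import *
c=dict(np.load("w1.npz"))
L=[(179.7,30),(181.6,60),(183.2,90),(184.6,117),(186.2,150),(187.8,180)]
Rr=[(209.4,30),(210.2,60),(211.2,90),(212,117),(212.9,150),(213.9,180)]
print(Tinv(JP,onplane(c,L,.0715)).round(4));print(Tinv(JP,onplane(c,Rr,.0715)).round(4))
print("btn tip",Tinv(JP,onplane(c,[(217,116)],.0575)).round(4))
for r in(55.6,85.6,116,154.8):print(r,Tinv(JP,onplane(c,[(213,r)],.0575)).round(4))
print("stopface",Tinv(JP,onplane(c,[(203,208.7)],.0775)).round(4))
print("work end top",Tinv(JP,onplane(c,[(203,222)],.07)).round(4),Tinv(JP,onplane(c,[(203,229)],.07)).round(4))
E
```

```text
[[0.1722 0.0119 0.0715]
 [0.1455 0.0118 0.0715]
 [0.1174 0.0119 0.0715]
 [0.0908 0.0121 0.0715]
 [0.0565 0.0124 0.0715]
 [0.0234 0.0125 0.0715]]
[[ 0.1724 -0.0165  0.0715]
 [ 0.1457 -0.0164  0.0715]
 [ 0.1176 -0.0164  0.0715]
 [ 0.091  -0.0163  0.0715]
 [ 0.0566 -0.0161  0.0715]
 [ 0.0235 -0.0161  0.0715]]
btn tip [[ 0.091  -0.0199  0.0575]]
55.6 [[ 0.151  -0.0176  0.0575]]
85.6 [[ 0.122  -0.0166  0.0575]]
116 [[ 0.091  -0.0156  0.0575]]
154.8 [[ 0.0488 -0.0142  0.0575]]
stopface [[-0.0078 -0.0037  0.0775]]
work end top [[-0.0269 -0.0018  0.07  ]] [[-0.0356 -0.0014  0.07  ]]
```

```bash
cat >> h.py <<'E'
_o=T(JP,(0.001,-0.0023,0))[0]; JP=np.array([_o[0],_o[1],JP[2]-.003])
E
python3 - <<'E'
from h import *
st();print(JP)
plan(T(JP,(.09,0,.12))[0],JP[2],4)
E
```

```text
t 4.925 jig [ 0.0266 -0.0577  0.2508] F [-0.87  0.13  0.25] open 0.093
rot err deg [-0.01 -0.01 -0.2 ] q [ 0.05  0.12  1.44 -0.    1.58  0.31]
[0.53138071 0.06956891 1.3053    ]
[1.59, -1.44, 3.27] [0.0, 0.0, 0.05]
[1.59, -1.44, 3.27] [0.0, 0.0, 0.05]
[1.59, -1.44, 3.27] [0.0, 0.01, 0.05]
[1.58, -1.44, 3.27] [0.01, 0.0, 0.05]
```

Request:
drive_tool([
  {"claw":0,"linear":[1.6,-1.44,3.27],"angular":[0,0,0.1]},
  {"claw":0,"linear":[1.6,-1.44,3.27],"angular":[0,0,0.1]},
  {"claw":0,"linear":[1.6,-1.44,3.27],"angular":[0,0,0]},
  {"claw":0,"linear":[1.6,-1.44,3.27],"angular":[0,0,0]},
  {"claw":0,"linear":[0,0,0],"angular":[0,0,0]},
  {"claw":0,"linear":[0,0,0],"angular":[0,0,0]},
  {"claw":0,"linear":[0,0,0],"angular":[0,0,0]},
])

```text
t: 5.8
tool_pos: [0.5571, 0.1572, 0.1221]
orientation: [2.494, 1.907, 0.005]
force: [-1.3, -0.3, -0.3]
opening: 0.0928
```

```bash
python3 - <<'E'
from h import *
st()
c=read_camera("wrist");save(c,"w2.png");np.savez("w2.npz",xyz=c["xyz"],attitude=c["attitude"],K=c["K"])
st()
for n,P in {"btn tip":(.09,-.0195,.0575),"hole160":(.15,-.014,.0575),"top -y":(.12,-.014,.0715),"top +y":(.12,.014,.0715),"tube end -y":(.19,-.014,.0715),"tube end +y":(.19,.014,.0715)}.items(): print(n,proj(c,T(JP,P)).round(1))
im=cv2.imread("pics/w2.png"); cv2.imwrite("pics/w2c.png",cv2.resize(im[0:384,150:350],None,fx=3,fy=1.5,interpolation=cv2.INTER_CUBIC))
E
```

```text
t 5.8 jig [ 0.0913 -0.0019  0.1221] F [-0.61  1.16 -0.33] open 0.0928
rot err deg [-0.19  0.08 -0.01] q [ 0.19  0.14  1.66 -0.    1.34  0.45]
t 5.85 jig [ 0.0913 -0.0017  0.1218] F [ 0.22 -0.25 -0.1 ] open 0.093
rot err deg [-0.17  0.07 -0.01] q [ 0.19  0.14  1.66 -0.    1.34  0.45]
btn tip [[277.1 211.3]]
hole160 [[271.1 131. ]]
top -y [[271.5 177.5]]
top +y [[230.7 177.6]]
tube end -y [[273.3  68.6]]
tube end +y [[228.3  68.6]]
```

View pics/w2.png

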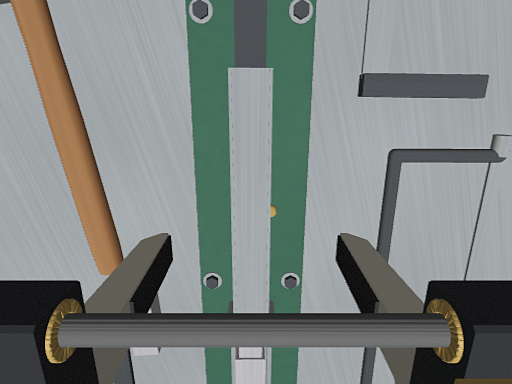

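Request:
drive_tool([
  {"claw":0,"linear":[-0.05,-0.1,2.8],"angular":[0.1,0,0]},
  {"claw":0,"linear":[-0.05,-0.08,2.8],"angular":[0.1,0,0]},
  {"claw":0,"linear":[0,0,2.7],"angular":[0,0,0]},
  {"claw":0,"linear":[0,0,0],"angular":[0,0,0]},
  {"claw":0,"linear":[0,0,0],"angular":[0,0,0]},
  {"claw":0,"linear":[0,0,0],"angular":[0,0,0]},
])

```text
t: 6.6
tool_pos: [0.5548, 0.1577, 0.0388]
orientation: [-2.494, -1.908, -0.001]
force: [0.5, -0.5, 0.4]
opening: 0.0927
```

```bash
python3 -c "
from h import *
st()"
```

```text
t 6.6 jig [0.0912 0.0006 0.0388] F [-0.3  -0.65  0.42] open 0.0927
rot err deg [ 0.04  0.08 -0.07] q [0.19 0.23 1.72 0.   1.19 0.45]
```

Request:
drive_tool([
  {"claw":0.55,"linear":[0,0,0],"angular":[0,0,0]},
  {"claw":0.55,"linear":[0,0,0],"angular":[0,0,0]},
  {"claw":0.55,"linear":[0,0,0],"angular":[0,0,0]},
  {"claw":0.55,"linear":[0,0,0],"angular":[0,0,0]},
  {"claw":0.55,"linear":[0,0,0],"angular":[0,0,0]},
  {"claw":0.55,"linear":[0,0,0],"angular":[0,0,0]},
], newtons=12)

```text
t: 7.35
tool_pos: [0.5532, 0.1575, 0.0368]
orientation: [-2.492, -1.908, 0.004]
force: [-0.1, -0.0, -0.0]
opening: 0.0422
```

```bash
python3 - <<'E'
from h import *
st()
c=read_camera("wrist");save(c,"w3.png")
E
```

```text
t 7.35 jig [0.0905 0.002  0.0368] F [-0.02  0.05 -0.02] open 0.0422
rot err deg [ 0.21 -0.   -0.07] q [0.19 0.23 1.72 0.   1.19 0.45]
```

View pics/w3.png

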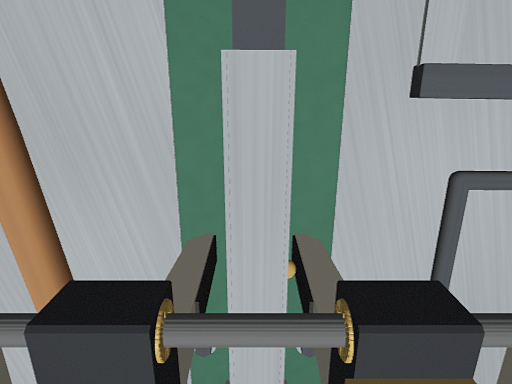

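Request:
drive_tool([
  {"claw":0.55,"linear":[0,0.17,-0.1],"angular":[0,0,0]},
  {"claw":0.55,"linear":[0,0,0],"angular":[0,0,0]},
  {"claw":0.55,"linear":[0,0,0],"angular":[0,0,0]},
  {"claw":0.55,"linear":[0,0,0],"angular":[0,0,0]},
], newtons=12)

```text
t: 7.9
tool_pos: [0.5549, 0.157, 0.0378]
orientation: [-2.492, -1.908, 0.003]
force: [0.4, -0.4, -0.4]
opening: 0.0421
```

```bash
python3 -c "
from h import *
st()"
```

```text
t 7.9 jig [0.0906 0.0003 0.0378] F [-0.25 -0.47 -0.44] open 0.0421
rot err deg [ 0.2  -0.   -0.07] q [0.19 0.23 1.72 0.   1.19 0.45]
```

Request:
drive_tool([
  {"claw":1,"linear":[0,0,0],"angular":[0,0,0]},
  {"claw":1,"linear":[0,0,0],"angular":[0,0,0]},
  {"claw":1,"linear":[0,0,0],"angular":[0,0,0]},
  {"claw":1,"linear":[0,0,0],"angular":[0,0,0]},
], newtons=15)

```text
t: 8.4
tool_pos: [0.5547, 0.1571, 0.0379]
orientation: [-2.492, -1.908, 0.004]
force: [-2.3, 0.1, 1.9]
opening: 0.0278
```

```bash
python3 -c "
from h import *
st()"
```

```text
t 8.4 jig [0.0906 0.0004 0.0379] F [-0.46  2.23  1.89] open 0.0278
rot err deg [ 0.22 -0.   -0.08] q [0.19 0.23 1.72 0.   1.19 0.45]
```

Request:
drive_tool([
  {"claw":1,"linear":[0,0,0],"angular":[0,0,0]},
  {"claw":1,"linear":[0,0,0],"angular":[0,0,0]},
  {"claw":1,"linear":[0.1,0,0],"angular":[0,0,0]},
  {"claw":1,"linear":[0.1,0,0],"angular":[0,0,0]},
], newtons=45)

```text
t: 8.9
tool_pos: [0.555, 0.1579, 0.0379]
orientation: [-2.493, -1.908, 0.007]
force: [-5.1, -6.1, 6.4]
opening: 0.0275
```

```bash
python3 -c "
from h import *
st()"
```

```text
t 8.9 jig [0.0914 0.0004 0.0379] F [-7.25  3.32  6.39] open 0.0275
rot err deg [ 0.24 -0.12 -0.06] q [0.19 0.23 1.72 0.   1.2  0.45]
```

Request:
drive_tool([
  {"claw":1,"linear":[0.1,0,0],"angular":[0,0,0]},
  {"claw":1,"linear":[0,0,0],"angular":[0,0,0]},
])

```text
t: 9.15
tool_pos: [0.5552, 0.159, 0.0379]
orientation: [-2.493, -1.908, 0.006]
force: [-5.7, -5.4, 6.1]
opening: 0.0278
```

Request:
drive_tool([
  {"claw":1,"linear":[0.1,0,0],"angular":[0,0,0]},
  {"claw":1,"linear":[0,0,0],"angular":[0,0,0]},
])

```text
t: 9.4
tool_pos: [0.5554, 0.1597, 0.0378]
orientation: [-2.493, -1.908, 0.007]
force: [-5.7, -6.6, 6.1]
opening: 0.0277
```

```bash
python3 -c "
from h import *
st()"
```

```text
t 9.4 jig [0.0933 0.0004 0.0378] F [-7.88  3.75  6.11] open 0.0277
rot err deg [ 0.25 -0.12 -0.06] q [0.19 0.24 1.71 0.   1.2  0.46]
```

Request:
drive_tool([
  {"claw":1,"linear":[0.1,0,0],"angular":[0,0,0]},
  {"claw":1,"linear":[0.1,0,0],"angular":[0,0,0]},
])

```text
t: 9.65
tool_pos: [0.5557, 0.1608, 0.0379]
orientation: [-2.494, -1.908, 0.009]
force: [-8.1, -10.3, 8.5]
opening: 0.0275
```

```bash
python3 -c "
from h import *
st()"
```

```text
t 9.65 jig [0.0944 0.0004 0.0379] F [-12.11   5.13   8.54] open 0.0275
rot err deg [ 0.26 -0.21 -0.05] q [ 0.19  0.24  1.71 -0.    1.2   0.46]
```

Request:
drive_tool([
  {"claw":1,"linear":[0.1,0,0],"angular":[0,0,0]},
  {"claw":1,"linear":[0.1,0,0],"angular":[0,0,0]},
])

```text
t: 9.9
tool_pos: [0.5565, 0.1635, 0.0379]
orientation: [-2.493, -1.908, 0.007]
force: [-5.3, -5.7, 5.3]
opening: 0.0278
```

```bash
python3 - <<'E'
from h import *
st()
c=read_camera("scene");save(c,"s4.png");im=cv2.imread("pics/s4.png")
cv2.imwrite("pics/s4c.png",cv2.resize(im[160:230,270:440],None,fx=4.5,fy=4.5,interpolation=cv2.INTER_CUBIC))
c=read_camera("wrist");save(c,"w4.png")
E
```

```text
t 9.9 jig [0.0973 0.0004 0.0379] F [-6.9   3.59  5.25] open 0.0278
rot err deg [ 0.25 -0.12 -0.05] q [0.2  0.24 1.71 0.   1.2  0.46]
```

View pics/s4c.png

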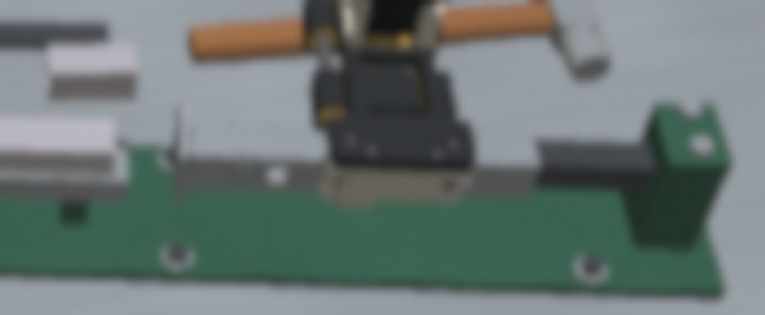

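View pics/w4.png

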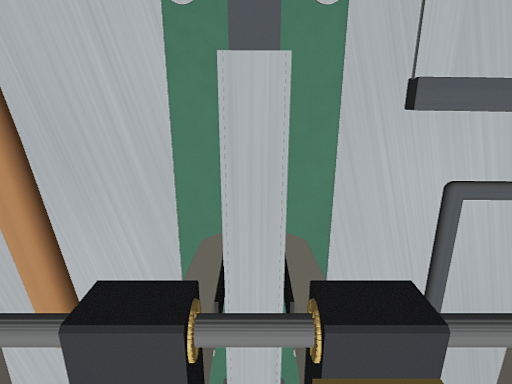

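Request:
drive_tool([
  {"claw":1,"linear":[0.3,0,0],"angular":[0,0,0]},
  {"claw":1,"linear":[0.3,0,0],"angular":[0,0,0]},
  {"claw":1,"linear":[0.3,0,0],"angular":[0,0,0]},
  {"claw":1,"linear":[0.3,0,0],"angular":[0,0,0]},
  {"claw":1,"linear":[0.3,0,0],"angular":[0,0,0]},
  {"claw":1,"linear":[0.3,0,0],"angular":[0,0,0]},
  {"claw":1,"linear":[0.3,0,0],"angular":[0,0,0]},
  {"claw":1,"linear":[0.3,0,0],"angular":[0,0,0]},
  {"claw":1,"linear":[0,0,0],"angular":[0,0,0]},
])

```text
t: 11.12
tool_pos: [0.5631, 0.1877, 0.0379]
orientation: [-2.493, -1.908, 0.004]
force: [-4.1, -1.6, 4.4]
opening: 0.0277
```

```bash
python3 - <<'E'
from h import *
st()
c=read_camera("wrist");save(c,"w5.png")
c=read_camera("scene");save(c,"s5.png");im=cv2.imread("pics/s5.png")
cv2.imwrite("pics/s5c.png",cv2.resize(im[160:230,270:440],None,fx=4.5,fy=4.5,interpolation=cv2.INTER_CUBIC))
E
```

```text
t 11.125 jig [0.1223 0.0004 0.0379] F [-2.65  3.49  4.37] open 0.0277
rot err deg [ 0.22 -0.04 -0.07] q [0.23 0.27 1.67 0.   1.2  0.5 ]
```

View pics/s5c.png

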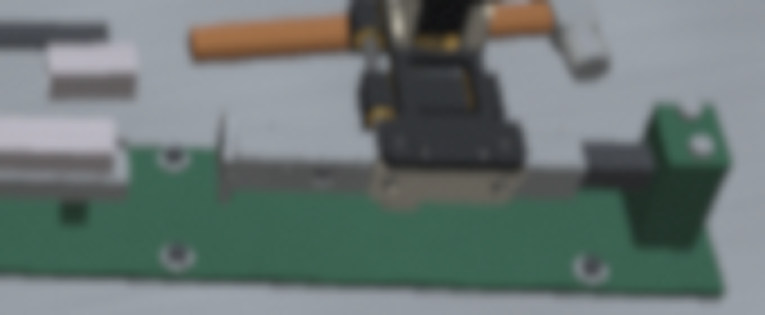

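View pics/w5.png

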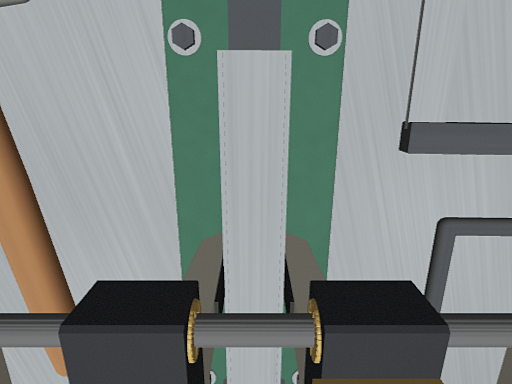

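Request:
drive_tool([
  {"claw":1,"linear":[0.15,0,0],"angular":[0,0,0]},
  {"claw":1,"linear":[0.15,0,0],"angular":[0,0,0]},
  {"claw":1,"linear":[0.15,0,0],"angular":[0,0,0]},
  {"claw":1,"linear":[0.15,0,0],"angular":[0,0,0]},
])

```text
t: 11.72
tool_pos: [0.5645, 0.193, 0.0379]
orientation: [-2.493, -1.908, 0.005]
force: [-5.1, -5.0, 6.0]
opening: 0.0276
```

Request:
drive_tool([
  {"claw":1,"linear":[0.1,0,0],"angular":[0,0,0]},
])

```text
t: 11.85
tool_pos: [0.5649, 0.1942, 0.0379]
orientation: [-2.493, -1.908, 0.005]
force: [-5.6, -3.7, 5.6]
opening: 0.0279
```

Request:
drive_tool([
  {"claw":1,"linear":[0.1,0,0],"angular":[0,0,0]},
])

```text
t: 11.98
tool_pos: [0.5652, 0.1953, 0.0379]
orientation: [-2.493, -1.908, 0.004]
force: [-4.3, -1.9, 4.9]
opening: 0.0278
```

```bash
python3 - <<'E'
from h import *
st()
c=read_camera("scene");save(c,"s6.png");im=cv2.imread("pics/s6.png")
cv2.imwrite("pics/s6c.png",cv2.resize(im[160:230,300:400],None,fx=6,fy=6,interpolation=cv2.INTER_CUBIC))
E
```

```text
t 11.975 jig [0.1302 0.0004 0.0379] F [-2.94  3.61  4.94] open 0.0278
rot err deg [ 0.22 -0.03 -0.07] q [0.25 0.28 1.66 0.   1.21 0.51]
```

View pics/s6c.png

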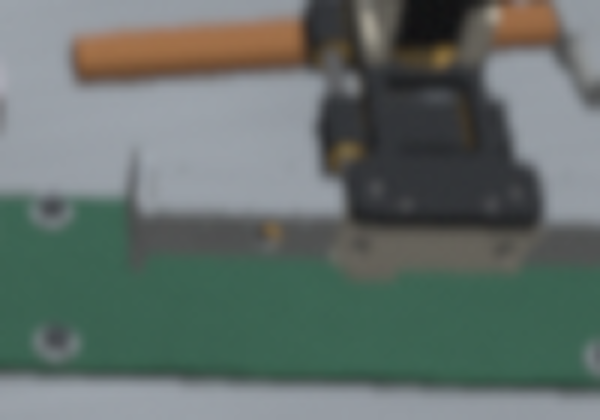

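Request:
drive_tool([
  {"claw":1,"linear":[0.1,0,0],"angular":[0,0,0]},
])

```text
t: 12.15
tool_pos: [0.5655, 0.1966, 0.0379]
orientation: [-2.492, -1.908, 0.004]
force: [-4.6, -0.1, 4.4]
opening: 0.0276
```

```bash
python3 - <<'E'
from h import *
st()
c=read_camera("scene");save(c,"s7.png");im=cv2.imread("pics/s7.png")
cv2.imwrite("pics/s7c.png",cv2.resize(im[160:230,300:400],None,fx=6,fy=6,interpolation=cv2.INTER_CUBIC))
E
```

```text
t 12.15 jig [0.1315 0.0004 0.0379] F [-1.25  4.38  4.37] open 0.0276
rot err deg [ 0.21 -0.   -0.07] q [0.25 0.28 1.65 0.   1.21 0.51]
```

View pics/s7c.png

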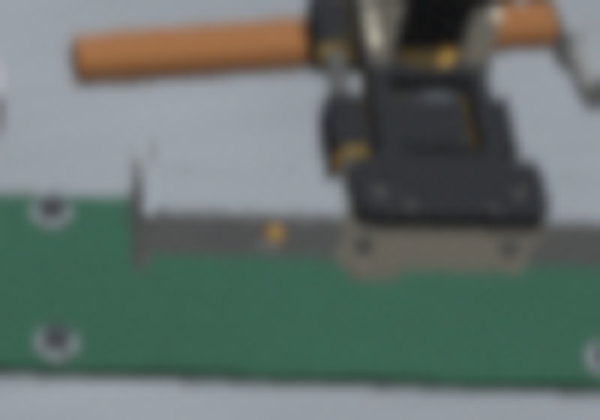

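Request:
drive_tool([
  {"claw":1,"linear":[0.05,0,0],"angular":[0,0,0]},
])

```text
t: 12.32
tool_pos: [0.5657, 0.1973, 0.0379]
orientation: [-2.492, -1.908, 0.003]
force: [-4.5, -0.8, 5.7]
opening: 0.0278
```

```bash
python3 - <<'E'
from h import *
st()
c=read_camera("scene");save(c,"s8.png");im=cv2.imread("pics/s8.png");a=cv2.imread("pics/scene0.png")
print(proj(c,T(JP,[(.09,-.0195,.0575),(.09,-.012,.0575)])))
j=np.vstack([cv2.resize(x[190:212,330:362],None,fx=12,fy=12,interpolation=cv2.INTER_NEAREST) for x in(a,im)])
cv2.imwrite("pics/s8c.png",j)
E
```

```text
t 12.325 jig [0.1322 0.0004 0.0379] F [-1.91  4.15  5.67] open 0.0278
rot err deg [ 0.21  0.01 -0.08] q [0.25 0.29 1.65 0.   1.21 0.51]
[[346.30750971 200.89821377]
 [346.03093113 198.66023258]]
```

View pics/s8c.png

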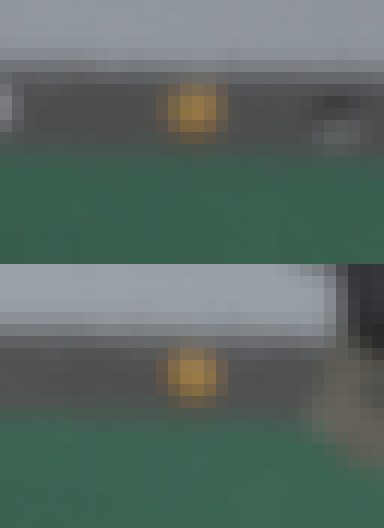

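Request:
drive_tool([
  {"claw":0.35,"linear":[0,0,0],"angular":[0,0,0]},
  {"claw":0.35,"linear":[0,0,0],"angular":[0,0,0]},
  {"claw":0.35,"linear":[0,0,0],"angular":[0,0,0]},
  {"claw":0.35,"linear":[0,0,-3],"angular":[0,0,0]},
  {"claw":0.35,"linear":[0,0,-5],"angular":[0,0,0]},
  {"claw":0.35,"linear":[-2,0,-5],"angular":[0,0,0]},
  {"claw":0.35,"linear":[-4,2,-4],"angular":[0,0,0]},
  {"claw":0.35,"linear":[-4,2,-2],"angular":[0,0,0]},
  {"claw":0.35,"linear":[0,2,0],"angular":[0,0,0]},
  {"claw":0.35,"linear":[0,0,0],"angular":[0,0,0]},
  {"claw":0.35,"linear":[0,0,0],"angular":[0,0,0]},
])

```text
t: 13.75
tool_pos: [0.5975, 0.0852, 0.2269]
orientation: [-2.491, -1.908, 0.005]
force: [-0.8, 0.9, -0.1]
opening: 0.0606
```

```bash
python3 - <<'E'
from h import *
st()
c=read_camera("wrist");save(c,"w9.png");np.savez("w9.npz",xyz=c["xyz"],attitude=c["attitude"],K=c["K"])
u=proj(c,T(JP,[(.09,-.0195,.0575),(.032,0,.0775),(-.037,0,.07)]));print(u)
im=cv2.imread("pics/w9.png");cv2.imwrite("pics/w9c.png",cv2.resize(im[90:290,160:300],None,fx=3,fy=3,interpolation=cv2.INTER_CUBIC))
E
```

```text
t 13.75 jig [ 0.0324 -0.0597  0.2269] F [ 0.63  0.99 -0.08] open 0.0606
rot err deg [ 0.28 -0.01 -0.1 ] q [0.06 0.14 1.46 0.   1.54 0.32]
[[215.08908652 119.63707281]
 [195.31668077 180.2835036 ]
 [199.8825238  239.54583922]]
```

View pics/w9.png

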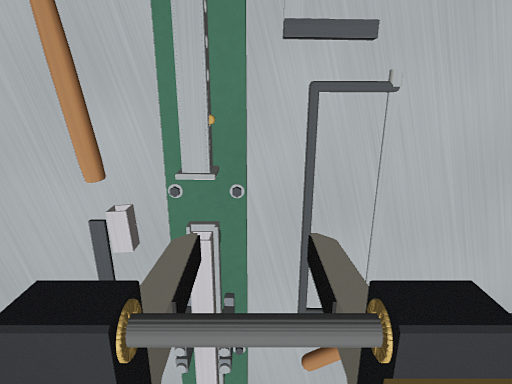

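View pics/w9c.png

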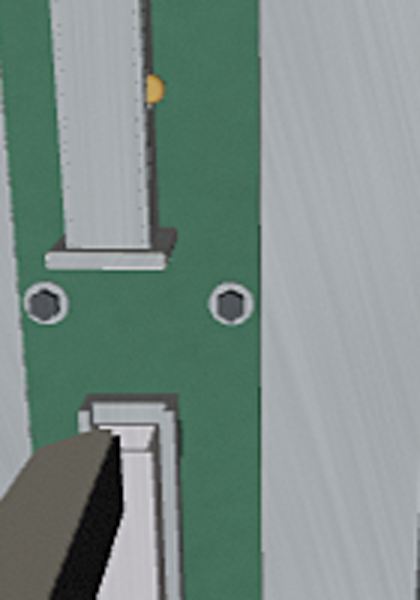

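```bash
python3 - <<'E'
from h import *
c=dict(np.load("w9.npz"))
f=lambda u,v:(160+u/3,90+v/3)
print("stopface",Tinv(JP,onplane(c,[f(105,269)],.0775)))
print("work top R edge",Tinv(JP,onplane(c,[f(152,451),f(155,560)],.070)),"top end",Tinv(JP,onplane(c,[f(140,451)],.07)))
plan(T(JP,(-.10,0,.13))[0],JP[2],4)
E
```

```text
stopface [[0.03264067 0.00028435 0.0775    ]]
work top R edge [[-0.03789673 -0.01173797  0.07      ]
 [-0.08317571 -0.01112071  0.07      ]] top end [[-0.03791445 -0.00736765  0.07      ]]
[-3.31, -1.48, 2.43] [-0.07, 0.0, 0.03]
[-3.31, -1.49, 2.43] [-0.07, 0.01, 0.03]
[-3.31, -1.49, 2.43] [-0.07, 0.0, 0.03]
[-3.32, -1.49, 2.42] [-0.07, 0.01, 0.03]
```

Request:
drive_tool([
  {"claw":0.35,"linear":[-3.3,-1.5,2.4],"angular":[-0.1,0,0]},
  {"claw":0.35,"linear":[-3.3,-1.5,2.4],"angular":[-0.1,0,0]},
  {"claw":0.35,"linear":[-3.3,-1.5,2.4],"angular":[-0.1,0,0]},
  {"claw":0.35,"linear":[-3.3,-1.5,2.4],"angular":[0,0,0]},
  {"claw":0.35,"linear":[0,0,0],"angular":[0,0,0]},
  {"claw":0.35,"linear":[0,0,0],"angular":[0,0,0]},
  {"claw":0.35,"linear":[0,0,0],"angular":[0,0,0]},
])

```text
t: 14.68
tool_pos: [0.507, -0.0262, 0.1329]
orientation: [2.491, 1.909, 0.004]
force: [0.6, 0.2, 0.8]
opening: 0.0604
```

```bash
python3 - <<'E'
from h import *
st()
c=read_camera("wrist");save(c,"w10.png");np.savez("w10.npz",xyz=c["xyz"],attitude=c["attitude"],K=c["K"])
print(proj(c,T(JP,[(-.037,.0125,.07),(-.037,-.0125,.07),(-.07,.0125,.07),(-.07,-.0125,.07)])))
E
```

```text
t 14.675 jig [-0.0988 -0.0016  0.1329] F [ 0.34 -0.58  0.81] open 0.0604
rot err deg [-0.22  0.03 -0.15] q [-0.15 -0.07  1.85  0.    1.36  0.11]
[[233.53523185 126.61249382]
 [269.64384256 126.68339654]
 [234.28920131 172.97787509]
 [268.86948836 173.0263876 ]]
```

View pics/w10.png

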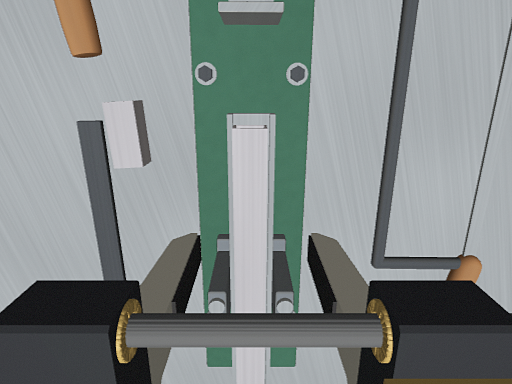

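Request:
drive_tool([
  {"claw":0.35,"linear":[0,-0.15,2.6],"angular":[0.2,0,0]},
  {"claw":0.35,"linear":[0,0,2.5],"angular":[0,0,0]},
  {"claw":0.35,"linear":[0,0,2.4],"angular":[0,0,0]},
  {"claw":0.35,"linear":[0,0,0],"angular":[0,0,0]},
  {"claw":0.35,"linear":[0,0,0],"angular":[0,0,0]},
  {"claw":0.35,"linear":[0,0,0],"angular":[0,0,0]},
])

```text
t: 15.48
tool_pos: [0.5055, -0.0266, 0.0582]
orientation: [2.494, 1.909, 0.001]
force: [0.4, -0.4, -0.9]
opening: 0.0603
```

```bash
python3 - <<'E'
from h import *
st()
c=read_camera("wrist");save(c,"w11.png")
E
```

```text
t 15.475 jig [-0.0996 -0.0003  0.0582] F [-0.31 -0.45 -0.93] open 0.0603
rot err deg [-0.04  0.02 -0.08] q [-0.15  0.02  1.91  0.    1.21  0.11]
```

View pics/w11.png

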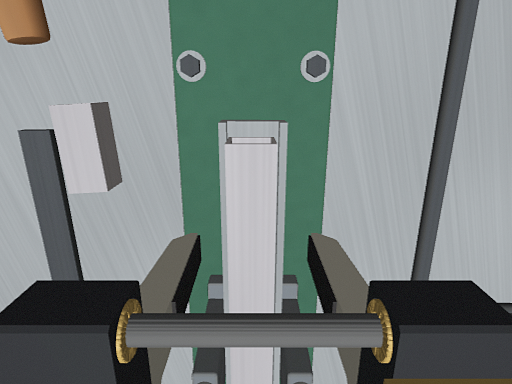

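Request:
drive_tool([
  {"claw":0.65,"linear":[0,-0.1,0],"angular":[0,0,0]},
  {"claw":0.65,"linear":[0,0,0],"angular":[0,0,0]},
  {"claw":0.65,"linear":[0,0,0],"angular":[0,0,0]},
  {"claw":1,"linear":[0,0,0],"angular":[0,0,0]},
  {"claw":1,"linear":[0,0,0],"angular":[0,0,0]},
  {"claw":1,"linear":[0,0,0],"angular":[0,0,0]},
  {"claw":1,"linear":[0,0,0],"angular":[0,0,0]},
], newtons=7)

```text
t: 16.4
tool_pos: [0.5033, -0.0264, 0.0566]
orientation: [-2.494, -1.909, 0.002]
force: [0.9, 1.1, -0.0]
opening: 0.0252
```

```bash
python3 -c "
from h import *
st()"
```

```text
t 16.4 jig [-0.0999  0.002   0.0566] F [ 1.3  -0.53 -0.05] open 0.0252
rot err deg [ 0.1  -0.   -0.07] q [-0.15  0.02  1.92  0.    1.21  0.11]
```

Request:
drive_tool([
  {"claw":1,"linear":[0.2,0.1,0],"angular":[0,0,0]},
  {"claw":1,"linear":[0.4,0,0],"angular":[0,0,0]},
  {"claw":1,"linear":[0.6,0,0],"angular":[0,0,0]},
  {"claw":1,"linear":[0.7,0,0],"angular":[0,0,0]},
  {"claw":1,"linear":[0.7,0,0],"angular":[0,0,0]},
  {"claw":1,"linear":[0.7,0,0],"angular":[0,0,0]},
  {"claw":1,"linear":[0.7,0,0],"angular":[0,0,0]},
  {"claw":1,"linear":[0.7,0,0],"angular":[0,0,0]},
  {"claw":1,"linear":[0.6,0,0],"angular":[0,0,0]},
  {"claw":1,"linear":[0.4,0,0],"angular":[0,0,0]},
  {"claw":1,"linear":[0.2,0,0],"angular":[0,0,0]},
  {"claw":1,"linear":[0,0,0],"angular":[0,0,0]},
])

```text
t: 17.9
tool_pos: [0.5197, 0.0306, 0.0566]
orientation: [-2.493, -1.909, 0.001]
force: [-0.7, 0.6, 0.3]
opening: 0.0252
```

```bash
python3 - <<'E'
from h import *
st()
c=read_camera("wrist");save(c,"w12.png")
E
```

```text
t 17.9 jig [-0.0407  0.0011  0.0566] F [0.41 0.83 0.25] open 0.0252
rot err deg [ 0.1   0.02 -0.08] q [-0.04  0.06  1.87  0.    1.21  0.22]
```

View pics/w12.png

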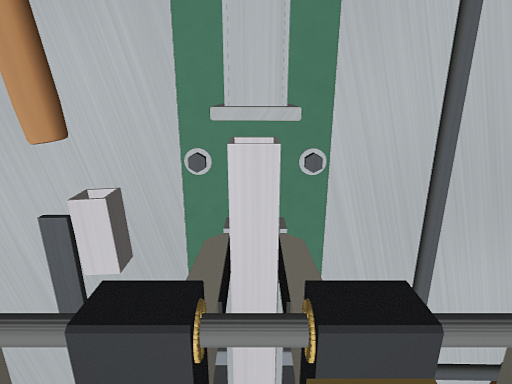

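Request:
drive_tool([
  {"claw":1,"linear":[0.15,0,0],"angular":[0,0,0]},
  {"claw":1,"linear":[0.15,0,0],"angular":[0,0,0]},
  {"claw":1,"linear":[0.15,0,0],"angular":[0,0,0]},
  {"claw":1,"linear":[0.15,0,0],"angular":[0,0,0]},
  {"claw":1,"linear":[0.1,0,0],"angular":[0,0,0]},
  {"claw":1,"linear":[0.05,0,0],"angular":[0,0,0]},
  {"claw":1,"linear":[0,0,0],"angular":[0,0,0]},
])

```text
t: 18.82
tool_pos: [0.5216, 0.0377, 0.0567]
orientation: [-2.494, -1.909, 0.001]
force: [-0.5, -0.1, 0.7]
opening: 0.0249
```

```bash
python3 - <<'E'
from h import *
st()
c=read_camera("wrist");save(c,"w13.png")
im=cv2.imread("pics/w13.png");cv2.imwrite("pics/w13c.png",cv2.resize(im[60:200,180:330],None,fx=4,fy=4,interpolation=cv2.INTER_CUBIC))
E
```

```text
t 18.825 jig [-0.0333  0.0011  0.0567] F [-0.19  0.44  0.65] open 0.0249
rot err deg [ 0.1   0.01 -0.07] q [-0.03  0.07  1.86  0.    1.21  0.24]
```

View pics/w13c.png

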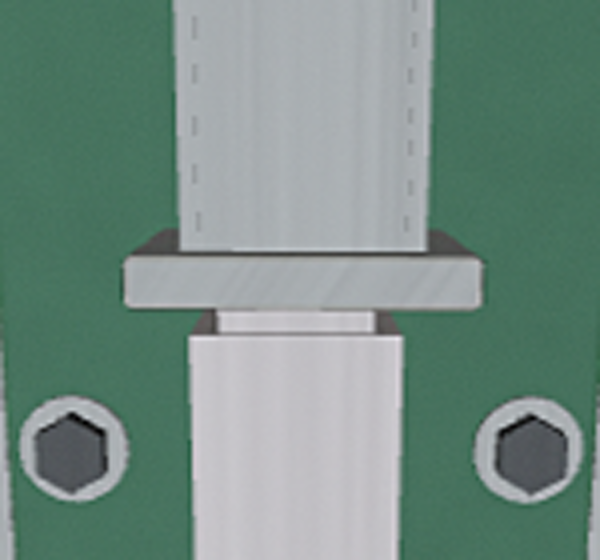

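Request:
drive_tool([
  {"claw":1,"linear":[0.1,0,0],"angular":[0,0,0]},
  {"claw":1,"linear":[0.1,0,0],"angular":[0,0,0]},
])

```text
t: 19.12
tool_pos: [0.5221, 0.0395, 0.0567]
orientation: [-2.494, -1.909, 0.002]
force: [-0.2, -0.4, 0.0]
opening: 0.0251
```

Request:
drive_tool([
  {"claw":1,"linear":[0.05,0,0],"angular":[0,0,0]},
  {"claw":1,"linear":[0,0,0],"angular":[0,0,0]},
])

```text
t: 19.38
tool_pos: [0.5222, 0.0401, 0.0567]
orientation: [-2.493, -1.909, 0.002]
force: [0.6, 0.4, 0.4]
opening: 0.0248
```

Request:
drive_tool([
  {"claw":1,"linear":[0.05,0,0],"angular":[0,0,0]},
  {"claw":1,"linear":[0,0,0],"angular":[0,0,0]},
])

```text
t: 19.62
tool_pos: [0.5224, 0.0405, 0.0567]
orientation: [-2.494, -1.909, 0.002]
force: [-0.4, -0.5, -0.6]
opening: 0.025
```

```bash
python3 - <<'E'
from h import *
st()
c=read_camera("wrist");save(c,"w14.png")
im=cv2.imread("pics/w14.png");cv2.imwrite("pics/w14c.png",cv2.resize(im[60:200,180:330],None,fx=4,fy=4,interpolation=cv2.INTER_CUBIC))
E
```

```text
t 19.625 jig [-0.0304  0.001   0.0567] F [-0.58  0.21 -0.56] open 0.025
rot err deg [ 0.1   0.   -0.07] q [-0.02  0.07  1.86  0.    1.21  0.24]
```

View pics/w14c.png

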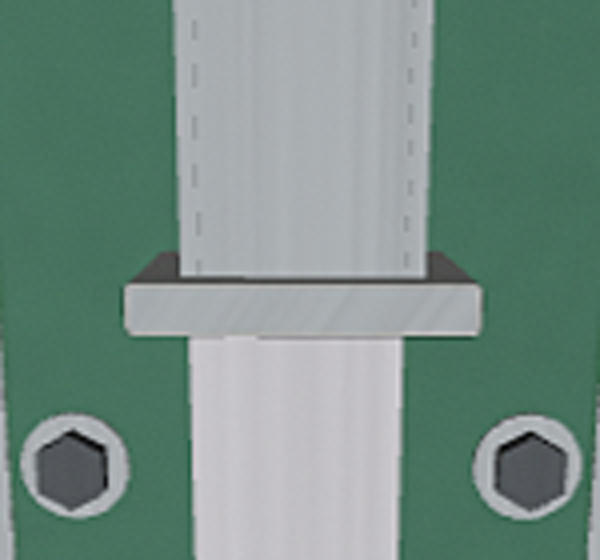

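Request:
drive_tool([
  {"claw":1,"linear":[0.05,0,0],"angular":[0,0,0]},
  {"claw":1,"linear":[0,0,0],"angular":[0,0,0]},
])

```text
t: 19.92
tool_pos: [0.5225, 0.041, 0.0567]
orientation: [-2.494, -1.909, 0.002]
force: [0.4, -0.5, 0.6]
opening: 0.0248
```

Request:
drive_tool([
  {"claw":1,"linear":[0.05,0,0],"angular":[0,0,0]},
  {"claw":1,"linear":[0,0,0],"angular":[0,0,0]},
])

```text
t: 20.18
tool_pos: [0.5227, 0.0415, 0.0567]
orientation: [-2.494, -1.909, 0.002]
force: [-0.1, -0.4, -0.2]
opening: 0.025
```

```bash
python3 -c "
from h import *
st()"
```

```text
t 20.175 jig [-0.0294  0.001   0.0567] F [-0.43  0.   -0.18] open 0.025
rot err deg [ 0.1  -0.   -0.07] q [-0.02  0.07  1.86  0.    1.21  0.25]
```

Request:
drive_tool([
  {"claw":1,"linear":[0.05,0,0],"angular":[0,0,0]},
  {"claw":1,"linear":[0,0,0],"angular":[0,0,0]},
])

```text
t: 20.42
tool_pos: [0.5227, 0.0416, 0.0567]
orientation: [-2.494, -1.909, 0.003]
force: [-0.6, -4.2, 1.5]
opening: 0.0252
```

```bash
python3 -c "
from h import *
st()"
```

```text
t 20.425 jig [-0.0293  0.0011  0.0567] F [-4.23 -0.5   1.47] open 0.0252
rot err deg [ 0.11 -0.04 -0.07] q [-0.02  0.07  1.86 -0.    1.21  0.25]
```

Request:
drive_tool([
  {"claw":0.4,"linear":[0,0,0],"angular":[0,0,0]},
  {"claw":0.4,"linear":[0,0,0],"angular":[0,0,0]},
  {"claw":0.4,"linear":[0,0,0],"angular":[0,0,0]},
  {"claw":0.4,"linear":[0,0,0],"angular":[0,0,0]},
  {"claw":0.4,"linear":[0,0,-2],"angular":[0,0,0]},
  {"claw":0.4,"linear":[0,0,-4],"angular":[0,0,0]},
  {"claw":0.4,"linear":[0,0,-5],"angular":[0,0,0]},
  {"claw":0.4,"linear":[-2,0,-4],"angular":[0,0,0]},
  {"claw":0.4,"linear":[-4,2,0],"angular":[0,0,0]},
  {"claw":0.4,"linear":[0,2,0],"angular":[0,0,0]},
  {"claw":0.4,"linear":[0,0,0],"angular":[0,0,0]},
])

```text
t: 21.8
tool_pos: [0.5464, -0.0271, 0.2065]
orientation: [-2.495, -1.907, 0.002]
force: [0.4, 0.7, 0.2]
opening: 0.0557
```

```bash
python3 - <<'E'
from h import *
st()
c=read_camera("wrist");save(c,"w15.png")
c=read_camera("side");save(c,"d15.png");im=cv2.imread("pics/d15.png")
cv2.imwrite("pics/d15c.png",cv2.resize(im[160:300,120:340],None,fx=3.6,fy=3.6,interpolation=cv2.INTER_CUBIC))
c=read_camera("scene");save(c,"s15.png");im=cv2.imread("pics/s15.png")
cv2.imwrite("pics/s15c.png",cv2.resize(im[150:290,170:440],None,fx=2.9,fy=2.9,interpolation=cv2.INTER_CUBIC))
E
```

```text
t 21.8 jig [-0.0893 -0.0399  0.2065] F [ 0.78 -0.19  0.19] open 0.0557
rot err deg [ 0.1   0.01 -0.01] q [-0.14 -0.    1.65  0.    1.5   0.12]
```

View pics/w15.png

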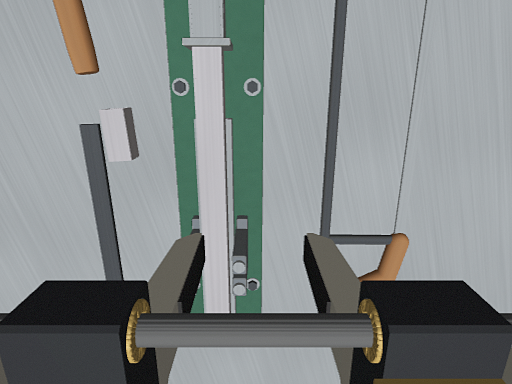

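View pics/d15c.png

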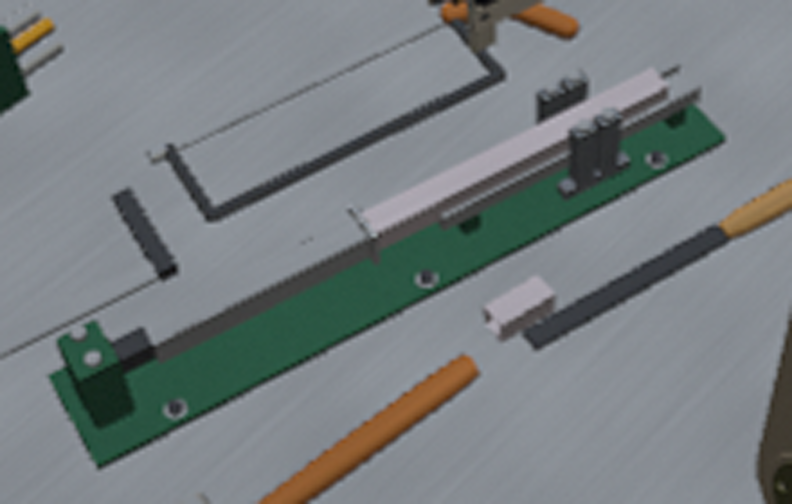

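View pics/s15c.png

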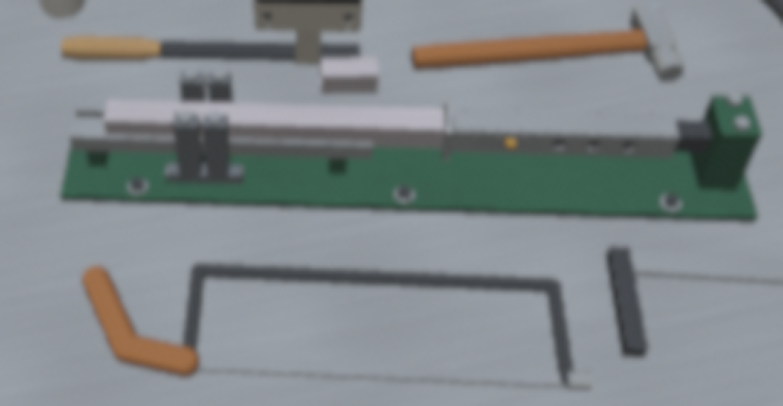

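```bash
python3 - <<'E'
from h import *
im=cv2.imread("pics/w15.png");cv2.imwrite("pics/w15c.png",cv2.resize(im[20:80,170:250],None,fx=8,fy=8,interpolation=cv2.INTER_NEAREST))
E
```

```text
(no output)
```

View pics/w15c.png

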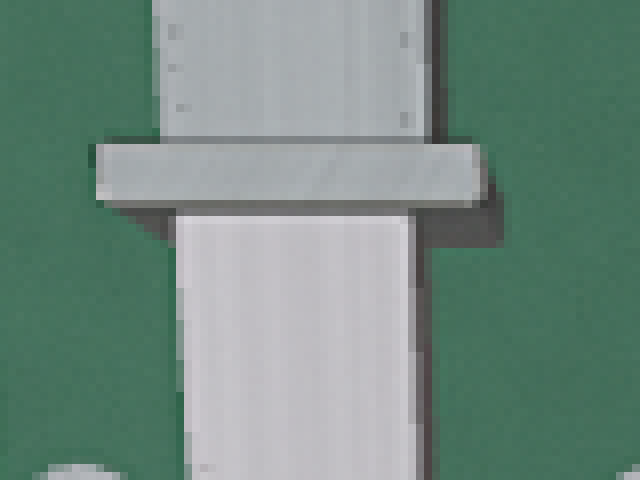

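```bash
python3 -c "
from plant import *
print(close_job())"
```

```text
the job is handed in; nothing more can be done
None
```

The stop is set one hole longer and the work rests against the stop plate. I handed the job in at about 22 s of the 51 s allowed.

- **Stop tube:** I gripped the tube across its button, which pressed the button flush, and pulled it gently. The highest pull I read was 12 N, as the tube rode over the button. I stopped after about 42 mm, when the brass button showed in the next hole looking just as it did at the start. The wrist picture taken after letting go also shows it standing proud.
- **Work:** I slid it about 70 mm with a 7 N grip. In half-millimetre steps at the end, it stopped moving and the force rose to about 4 N. I then let go and backed the arm off.
- **Last checks:** The final pictures show the work's end against the plate with no gap I can see, to about one pixel. The arm was clear, and the other tools look undisturbed, except that the bottle is mostly outside the final crops. No check failed.
- **Not tested:** I judged the tube's lock from the pictures only and did not pull on it again, as the task asked.

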